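# Brace the square jar with the rack divider and twist off its tight cap

## Robot

A 7-joint arm with a two-finger parallel gripper is mounted at the origin on the work surface. World frame = base frame: x ahead of the robot, y to its left, z up, the work surface at z = 0. Lengths are in m, angles in rad, forces in N, time in s.
With the tool pointing down it reaches from about 0.425 to 1.025 m from the base axis. Payload 9.4 kg.
Tool frame: the origin (TCP) lies midway between the tips of the shut fingers; the grasp point (between the pads) lies 19 mm behind it; z points along the fingers, y is the direction in which the jaws open and shut (so a half turn about z gives the same grasp; the last joint's range is limited). The gripper opens to 93 mm and grips with 3 to 60 N. Pads are 15 mm wide; open, the fingers measure 128 mm over their backs; the gripper's body (75 mm by 188 mm) begins 65 mm behind the grasp point.
Start: joints at [-1.321, 0.599, -0.003, 1.599, 0.002, 0.943, -0.08], TCP at [0.233, 0.687, 0.219] pointing down, gripper open.
Joint ranges: [-2.57, 2.57], [-0.35, 1.97], [-1.29, 1.29], [0.11, 2.56], [-1.05, 4.19], [0.11, 1.86], [-2.63, 2.63]. Speed limits (rad/s): [2.22, 2.22, 3.01, 3.01, 3.14, 3.14, 3.14].

## Interface

Orientations are given as a unit quaternion [x, y, z, w].
In Python, from cell import ctrl gives the robot as it stands. The module is installed in compiled form; this text tells all that it offers.
- The arm moves only by the shell command python3 -m jog 'ROWS' [FORCE]. ROWS is JSON, a list of rows, each an object with "rotation": the turn, a rotation vector about the tool's x, y, z normalised to -1 to 1, where 1 is 360 degrees, a list of three; "xyz": the shift along the tool's x, y, z normalised to -1 to 1, where 1 is 0.3 m, a list of three; "gripper": the opening, from 0 (shut) to 1 (fully open). In form: [{"rotation": [rx, ry, rz], "xyz": [x, y, z], "gripper": gripper}, ...]. A call has exactly 5 rows; each row shifts and turns the commanded pose from where the row before left it, along the tool's axes as they then stand; what a row does not reach is not made up. A row lasts 1/12 s, in which the tool goes at most 41.7 mm and 7.16 degrees, less where a joint would pass 70% of its speed; a pose out of reach is approached as far as the arm can. A call with a number of a shift or a turn outside -1 to 1 is refused whole. A call with a gripper value outside its range is refused whole. The fingers move at their own pace and stop on an object; FORCE is the grip in N (left out, the last holds). Time passes only in rows, so rows that do not move let the fingers close, or fill a call up. It gives the time, the measured TCP pose, the force and the opening at its end, in the units of the state.
- ctrl.state(): the state, without advancing time (a new reading comes with each control period).
- ctrl.grab_frame(name): name is "scene" or "top"; returns the picture (384x512x3 uint8, blue, green, red); there is no depth.
- ctrl.camera_params(name): a dict with "fov_y" (degrees; the focal length in pixels is half the picture's height over the tangent of half this angle, whatever the lens; pixels are square), "cx", "cy" (the principal point, pixels), "pose" (4x4, takes a point from camera to world coordinates). Camera axes: x right, y down, z forward; pixel columns grow to the right and rows downward; lengths in m; the calibration is good to about 2 mm. A picture is of the moment at which its call begins. camera_params takes no time and is no camera call.
- ctrl.hand_in(): hands the job in, once; it reports no verdict.
Trained networks look in the newest picture that a camera, given by its name, has taken for a name from the list of things; names that differ only in an ending like _2 or _b are one class to them, and where a whole thing is asked for, a point or a joint stands for the part that bears it (a point fixed in the world has none). Each returns a list of dicts, best first, with "p" (0 to 1); they miss things now and then, are a little off and sometimes report something else, mostly with a low value. They report only what shows in the picture. A call takes as long as a camera call. They do not tell look-alikes from the thing itself.
- ctrl.search_frame(camera, thing): "extent" ([left, top, right, bottom] in pixels, round what is visible of it).
- ctrl.cut_out(camera, thing): "mask" (384x512 bool, what is visible of it) and "extent" ([left, top, right, bottom] in pixels, round what is visible of it).
- ctrl.landmark_of(camera, thing): "point" ([column, row] in pixels: a listed point, or the origin of a listed thing).
The state is a dict: "clock": time; "joint_positions": joint angles; "joint_velocities": joint speeds; "joint_efforts": joint torques, N m; "tcp_pos": TCP position; "tcp_rot": TCP orientation; "force": force on the tool from outside, world axes, zero at the start; "torque": the same for the moment, N m; "grip_width": opening from 0.0 (shut) to 1.0 (fully open).
Only numpy, scipy, OpenCV 4.12 (cv2) and the standard library are available. Lean on these libraries where they do the work, as an engineer would, in place of code of your own. Each camera call takes 0.05 s, during which the arm holds its last target. There are 200 camera calls.

## Task

Take the white divider with the grip tab out of the drainer, stand it on edge in the jar rack's slot, fully down, so that it braces the square jar, and let go of it. Then unscrew the jar's tight cap counter-clockwise while the jar stays in its bay, stop turning when the cap comes free (about a fifth of a turn), and lift it straight up. Finish still gripping the cap, level and held still over the mouth with its lower rim two or three centimetres above the mouth, the divider still in place and the other things left where they are.

Things in the scene. Friction and masses are not known exactly. Their poses are not given: they have to be found in the camera images.
- divider_center (a point): centre of the divider's panel: white plastic, 280 mm long (y), 10 thick (x), 85 high (z), 220 g, standing at the start on edge in one of the drainer's two slots (varies). A grip tab 44 wide at the middle of the upper edge rises 25 more. Lower edge 42.5 below this point, tab top 67.5 above; pinch the tab across its 10 mm, about 55 above this point
- rack_slot (a point): middle of the jar rack's slot, on its grey base 145 x 290 x 8 mm (fixed): the middle of the divider's lower edge belongs here. Slot along y, z up, between two pairs of steel uprights at y = -122 and +122, 13 apart, straight to 70 above this point, flared to 85. The jar's bay is on the +x side; a back stop 24 wide stands behind the jar
- jar_mouth (a point): centre of the jar's mouth, 129 mm above its foot; z = axis of jar and cap. White ceramic jar, 700 g, loose on the rack's base, near x 47, y -68 in the frame of rack_slot. Square body 76 x 76, 85 high, sides parallel to the slot, about 4 from the seated divider and 2 from the back stop: so braced it turns about 0.15 rad, then is held
- cap_center (a point): centre of the round steel cap, 62 mm across, 39 high, 90 g; grip its solid upper half (0 to 19 above this point). Closed, this point is 1.5 below the mouth point. Tight: about 0.35 N m turns it. Turned about 1 rad counter-clockwise (from above) relative to the jar its lugs are free; it does not rise by itself. Clear of the neck once 20 above the mouth point
- thread (a joint): turn of the cap's sealing disc relative to the jar, rad, counter-clockwise from above: 0 tight, lugs free beyond 1.0, do not turn it past 1.5, hard stop at 1.7. The cap drives it through a key with up to 0.08 rad of play
- board: plain wooden board, 250 long, 85 high, 10 thick, no tab, standing on edge in the drainer's other slot; origin at the middle of its lower edge (bystander, sizes in mm)
- ramekin: white ceramic ramekin, 60 across, 45 high, standing on the rack's base near the end away from the jar; origin under its centre (bystander, sizes in mm)
- vase: frosted glass vase, up to 90 across, 180 high; origin under its centre (bystander, sizes in mm)
- soap: white soap dispenser with a press pump, 66 across, 176 high; origin under its centre (bystander, sizes in mm)
- cups: steel measuring cups nested in one another, 84 across, 55 high, with short flat handles; origin under their centre (bystander, sizes in mm)
- spatula: red silicone spatula lying on the counter beyond the rack; origin under its middle (bystander, sizes in mm)
- mug: blue mug, 80 across, 90 high; origin under its centre (bystander, sizes in mm)
Things that resemble listed ones, but are neither listed nor needed, are in the scene too. Leave any brown look-alike of the part that bears cap_center alone.

How it is judged:
On the way, in this order (a step that is already met when the one before it is completed fails the run):
1. the divider stands fully down in the rack's slot and is let go, the cap still tight (x of divider_center in the frame of rack_slot between -0.005 and 0.005 m and y of divider_center in the frame of rack_slot between -0.015 and 0.015 m and z of divider_center in the frame of rack_slot between 0.0375 and 0.0475 m and angle between the y axis of divider_center and the y axis of rack_slot, either way round below 0.08 rad and angle between divider_center's own z axis and vertical below 0.12 rad and contact force between the fingers and divider below 0.1 N and value of joint thread below 0.3 rad), for 0.2 s.
2. the cap has been turned until its lugs are free (value of joint thread above 0.85 rad), for 0.1 s.
At the end, for the whole second after the job is handed in: Cap gripped, still, level, within 20 mm of the mouth's axis, touching nothing else, its rim 5 to 45 mm above the mouth; thread past 0.85 rad; jar upright in its bay, turned under 0.35 rad; divider fully down in the slot within 5 mm, 15 mm along, upright within 0.12 rad (x of divider_center in the frame of rack_slot between -0.005 and 0.005 m and y of divider_center in the frame of rack_slot between -0.015 and 0.015 m and z of divider_center in the frame of rack_slot between 0.0375 and 0.0475 m and angle between the y axis of divider_center and the y axis of rack_slot, either way round below 0.08 rad and angle between divider_center's own z axis and vertical below 0.12 rad and x of jar_mouth in the frame of rack_slot between 0.035 and 0.059 m and y of jar_mouth in the frame of rack_slot between -0.093 and -0.043 m and z of jar_mouth in the frame of rack_slot between 0.125 and 0.133 m and angle between jar_mouth's own z axis and vertical below 0.06 rad and angle between the x axis of jar_mouth and the x axis of rack_slot, either way round below 0.35 rad and z of cap_center in the frame of jar_mouth between 0.024 and 0.065 m and horizontal distance between cap_center and jar_mouth below 0.02 m and angle between cap_center's own z axis and vertical below 0.15 rad and contact force between the fingers and cap above 1 N and linear speed of cap below 0.03 m/s and value of joint thread above 0.85 rad and contact force between cap and jar below 0.1 N and contact force between cap and divider below 0.1 N and contact force between cap and rack below 0.1 N); the arm keeps its last pose, push and grip.
It fails at once if the cap is wound on far past the point where it comes free (value of joint thread above 1.5 rad).
It fails at once if the jar is turned round or lifted in its bay (angle between the x axis of jar_mouth and the x axis of rack_slot, either way round above 0.45 rad or z of jar_mouth in the frame of rack_slot above 0.141 m).
It fails at once if a bystander is knocked over or shoved away (distance of any of board, ramekin, vase, soap, cups, spatula, mug from where it was at the start of the episode above 0.03 m or angle between any of board, ramekin, vase, soap, cups, mug's own z axis and vertical above 0.5 rad).
It also fails if it takes over 61 s, if anything falls off the work surface, if the arm or the gripper's body presses on something with over 40 N, if the wrist force passes 120 N, or if a joint passes its speed limit or range.

## Working session

There is one attempt and no reset: what is moved stays moved. The work goes in short steps, Python scripts to look and compute and a shell command to move; the robot and the scene stay as the last step left them, time stands still between calls to the robot, and variables do not carry over. Pictures are saved under pics/ and viewed, about 8 in all and at most 12, crops included, and the job is handed in when it is done.

```bash
mkdir -p pics; cat > h.py <<'E'
import numpy as np, cv2
from cell import ctrl
def ray(cam,uv):
    p=ctrl.camera_params(cam); f=192/np.tan(np.radians(p["fov_y"])/2); T=np.array(p["pose"])
    d=T[:3,:3]@np.array([(uv[0]-p["cx"])/f,(uv[1]-p["cy"])/f,1]); return T[:3,3],d/np.linalg.norm(d)
def atz(cam,uv,z):
    o,d=ray(cam,uv); return o+d*(z-o[2])/d[2]
def tri(a,b):
    A=np.zeros((3,3));c=np.zeros(3)
    for o,d in (a,b):
        M=np.eye(3)-np.outer(d,d);A+=M;c+=M@o
    x=np.linalg.solve(A,c); return x,[round(float(np.linalg.norm((np.eye(3)-np.outer(d,d))@(x-o))),4) for o,d in (a,b)]
def proj(cam,X):
    p=ctrl.camera_params(cam); f=192/np.tan(np.radians(p["fov_y"])/2); T=np.array(p["pose"])
    c=T[:3,:3].T@(np.array(X)-T[:3,3]); return np.array([p["cx"]+f*c[0]/c[2],p["cy"]+f*c[1]/c[2]])
E
python3 - <<'E'
from h import *
np.set_printoptions(precision=4,suppress=True)
ims={c:ctrl.grab_frame(c) for c in("scene","top")}
for c in ims:
    p=ctrl.camera_params(c);print(c,p["fov_y"],np.array(p["pose"])[:3].tolist())
    cv2.imwrite(f"pics/{c}0.png",cv2.resize(ims[c],(800,600),interpolation=cv2.INTER_CUBIC))
for t in["divider_center","rack_slot","jar_mouth","cap_center","board"]:
    for c in ims:
        r=ctrl.landmark_of(c,t);print(t,c,[(np.round(x["point"],1).tolist(),round(x["p"],2)) for x in r[:4]])
print(ctrl.state())
E
```

```text
scene 44.94729350961535 [[-0.5379088571945035, 0.512661612986886, -0.6692026090216533, 1.5130935750975958], [0.8430030010042362, 0.32708422170167456, -0.42703846689924974, 0.5478689886237286], [-4.061471543872739e-05, -0.7938475813929866, -0.6081167781495186, 1.0079106775044022]]
top 46.68893029995518 [[-0.012621551358850997, -0.9910817921961969, 0.1326558616061516, 0.3690642688219965], [-0.9998842296459101, 0.01363708394989853, 0.006749610859057227, -0.07471572603898756], [-0.008498455547990544, -0.13255531342997148, -0.9911391754616408, 1.2956257584544943]]
divider_center scene [([356.2, 247.7], 0.76)]
divider_center top [([141.5, 203.0], 0.75), ([141.4, 128.0], 0.3)]
rack_slot scene [([222.5, 204.2], 0.69)]
rack_slot top [([308.0, 198.2], 0.79)]
jar_mouth scene [([195.8, 172.7], 0.61)]
jar_mouth top []
cap_center scene [([224.2, 175.0], 0.82), ([195.2, 176.4], 0.78), ([172.6, 177.8], 0.7), ([255.9, 190.1], 0.67)]
cap_center top [([300.5, 242.1], 0.89), ([391.8, 200.3], 0.88), ([335.6, 238.2], 0.84), ([381.7, 232.5], 0.78)]
board scene [([370.3, 245.3], 0.88)]
board top [([141.8, 226.0], 0.76)]
{'clock': 0.6, 'joint_positions': array([-1.3207,  0.5993, -0.0025,  1.5994,  0.0019,  0.9429, -0.0798]), 'joint_velocities': array([-0.0015, -0.0001, -0.0022,  0.0014, -0.0001, -0.0002,  0.0007]), 'joint_efforts': array([ -0.0013, -76.4424,   1.4951, -25.2602,  -0.0525,   0.0107,
         0.    ]), 'tcp_pos': array([0.2327, 0.6866, 0.2186]), 'tcp_rot': array([0.1626, 0.9867, 0.    , 0.    ]), 'force': array([ 0.282 ,  0.5083, -0.4769]), 'torque': array([-0.0053,  0.0367, -0.006 ]), 'grip_width': 1.0005542184900509}
```

View pics/scene0.png

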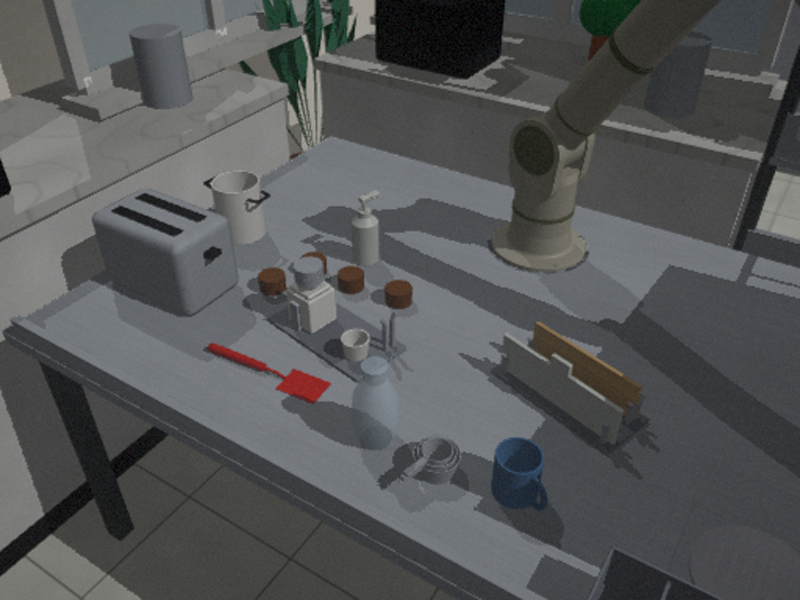

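View pics/top0.png

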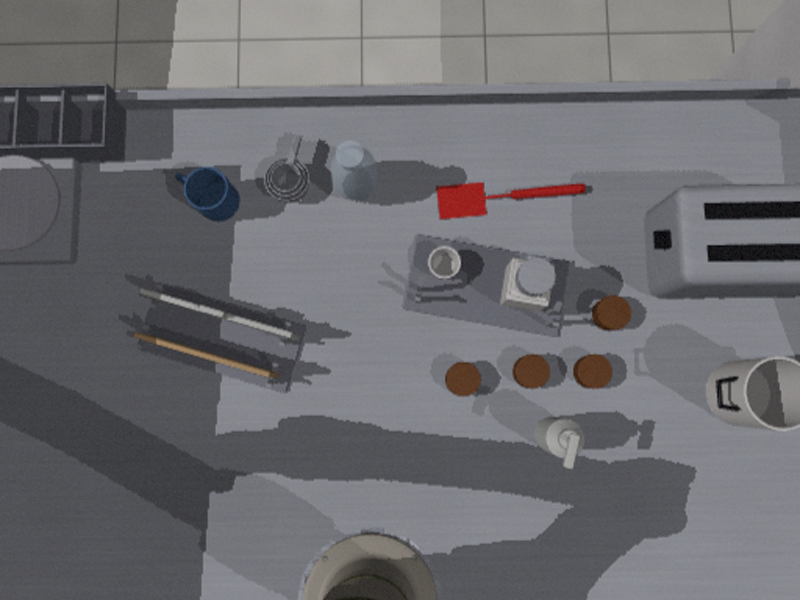

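Candidates. Divider: white panel with tab at top (142,202), scene (356,248). The wooden board at top (142,226) has no tab, so it's out. Cap: the steel one on the jar at top (343,177), scene (197,173). The four brown caps at top (392,200), (381,237), (340,237) and (296,242) are look-alikes. I'll check both choices in one close crop.

```bash
python3 - <<'E'
from h import *
np.set_printoptions(precision=4,suppress=True)
im={c:ctrl.grab_frame(c) for c in("scene","top")}
a=cv2.resize(im["top"][140:220,250:380],(780,480),interpolation=cv2.INTER_CUBIC)
b=cv2.resize(im["top"][165:260,70:210],None,fx=2.9,fy=2.9,interpolation=cv2.INTER_CUBIC)
c=cv2.resize(im["scene"][150:260,165:275],None,fx=2.9,fy=2.9,interpolation=cv2.INTER_CUBIC)
w=np.zeros((600,780,3),np.uint8)
a=cv2.resize(im["top"][145:220,255:375],(480,300),interpolation=cv2.INTER_CUBIC);w[:300,:480]=a
b=cv2.resize(im["top"][180:255,80:200],(480,300),interpolation=cv2.INTER_CUBIC);w[300:,:480]=b
c=cv2.resize(im["scene"][160:235,165:240],(300,300),interpolation=cv2.INTER_CUBIC);w[:300,480:]=c
c=cv2.resize(im["scene"][205:285,315:395],(300,300),interpolation=cv2.INTER_CUBIC);w[300:,480:]=c
w=np.clip(w*1.6,0,255).astype(np.uint8)
cv2.imwrite("pics/crop1.png",w)
x,e=tri(ray("scene",(356.2,247.7)),ray("top",(141.5,203)));print("div",x,e)
x,e=tri(ray("scene",(222.5,204.2)),ray("top",(308,198.2)));print("slot",x,e)
x,e=tri(ray("scene",(370.3,245.3)),ray("top",(141.8,226)));print("board",x,e)
for cam,t in [("top","cap_center"),("top","divider_center"),("scene","divider_center"),("scene","cap_center")]:
    for r in ctrl.cut_out(cam,t):
        m=r["mask"].astype(np.uint8)
        if m.sum()<20: continue
        print(cam,t,round(r["p"],2),r["extent"],cv2.minAreaRect(cv2.findNonZero(m)))
E
```

```text
div [0.508  0.2627 0.0413] [0.0009, 0.0009]
slot [ 0.5207 -0.2162  0.0089] [0.0039, 0.0039]
board [0.4416 0.2779 0.0047] [0.0072, 0.0072]
top cap_center 0.95 [285.2, 228.8, 306.3, 254.8] ((296.0, 242.5), (21.0, 22.0), 90.0)
top cap_center 0.9 [377.6, 187.9, 404.7, 213.0] ((391.0, 200.5), (23.0, 24.0), 90.0)
top cap_center 0.86 [329.5, 226.3, 350.6, 247.0] ((339.5, 237.5), (21.0, 23.0), 90.0)
top cap_center 0.57 [329.6, 163.8, 353.8, 190.6] ((342.0, 176.5), (23.0, 24.0), 90.0)
top cap_center 0.57 [369.4, 225.1, 389.3, 250.0] ((379.0, 237.5), (21.0, 24.0), 90.0)
top cap_center 0.23 [112.4, 103.6, 153.7, 141.9] ((133.19671630859375, 122.3360595703125), (41.99610137939453, 28.296154022216797), 50.19443130493164)
top divider_center 0.64 [91.8, 187.0, 191.5, 218.6] ((139.97454833984375, 201.08584594726562), (104.402587890625, 4.329916000366211), 16.52579689025879)
top divider_center 0.36 [89.4, 208.9, 177.4, 240.8] ((130.96018981933594, 227.13536071777344), (94.24354553222656, 5.699760437011719), 16.389541625976562)
scene divider_center 0.76 [322.9, 215.4, 400.2, 285.0] ((359.7973327636719, 245.78379821777344), (97.29927062988281, 27.318195343017578), 35.53767776489258)
scene cap_center 0.85 [185.0, 166.3, 206.3, 186.1] ((197.0, 174.0), (20.0, 20.0), 90.0)
scene cap_center 0.75 [246.4, 180.9, 262.9, 199.4] ((254.5, 188.0), (18.0, 17.0), 90.0)
scene cap_center 0.71 [162.7, 172.3, 183.0, 190.6] ((173.5, 180.0), (18.0, 17.0), 90.0)
scene cap_center 0.67 [214.8, 169.3, 231.0, 187.5] ((224.0, 179.0), (18.0, 16.0), 90.0)
scene cap_center 0.48 [196.5, 158.3, 213.0, 173.4] ((204.49095153808594, 166.19004821777344), (16.2786808013916, 6.793994426727295), 47.72631072998047)
```

View pics/crop1.png

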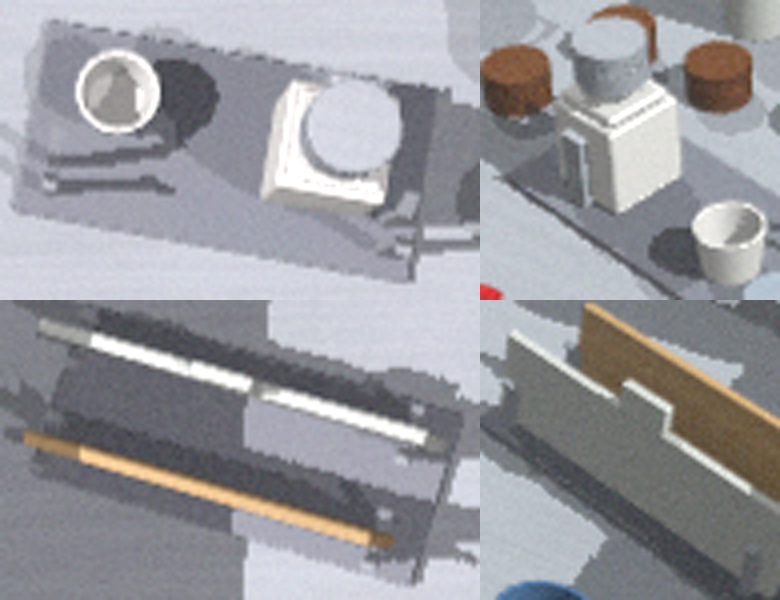

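The crop confirms both choices. The white panel with the tab has its tab top at crop (190..252, 365..388). The steel cap sits on the white jar at crop (350,128). The rack's uprights are at crop left (50,160/185) and right (400,205/240). Next is one finer measurement.

```bash
python3 - <<'E'
from h import *
np.set_printoptions(precision=4,suppress=True)
T=lambda p:(255+p[0]/4-.4,145+p[1]/4-.4); D=lambda p:(80+p[0]/4-.4,180+p[1]/4-.4)
S=lambda p:(315+(p[0]-480)/3.75-.4,205+(p[1]-300)/3.75-.4)
print("tab",tri(ray("scene",S((628,381))),ray("top",D((251,382)))),tri(ray("scene",S((672,406))),ray("top",D((190,367)))))
for z in(.092,.08):
  a=atz("top",D((65,338)),z);b=atz("top",D((425,437)),z);d=a-b;print("div ends",a,b,np.linalg.norm(d),np.degrees(np.arctan2(-d[0],d[1])),(a+b)/2)
c=[atz("top",T(p),.008) for p in((45,20),(450,90),(412,282),(15,208))]
print(np.array(c));print([np.linalg.norm(c[i]-c[i-1]) for i in range(4)],np.mean(c,0))
for i,j in((0,1),(3,2),):
  d=c[i]-c[j];print("yaw",np.degrees(np.arctan2(-d[0],d[1])))
for i,j in((0,3),(1,2),):
  d=c[i]-c[j];print("yaw",np.degrees(np.arctan2(d[1],d[0])))
print("captop",atz("top",(342,176.5),.1535),tri(ray("scene",(197,174)),ray("top",(342,176.5))))
im={c:ctrl.grab_frame(c) for c in("scene","top")}
w=np.zeros((600,800,3),np.uint8)
w[:300,:400]=cv2.resize(im["top"][175:205,250:290],(400,300),interpolation=cv2.INTER_CUBIC)
w[:300,400:]=cv2.resize(im["top"][190:220,340:380],(400,300),interpolation=cv2.INTER_CUBIC)
w[300:,:400]=cv2.resize(im["scene"][197:227,230:270],(400,300),interpolation=cv2.INTER_CUBIC)
w[300:,400:]=cv2.resize(im["scene"][165:225,170:250],(400,300),interpolation=cv2.INTER_CUBIC)
cv2.imwrite("pics/crop2.png",np.clip(w*1.7,0,255).astype(np.uint8))
E
```

```text
tab (array([ 0.3243,  0.2321, -0.0158]), [0.0437, 0.0437]) (array([ 0.3348,  0.277 , -0.0155]), [0.0428, 0.0428])
div ends [0.339  0.3688 0.092 ] [0.2711 0.1268 0.092 ] 0.25136673283053096 -15.668021761839078 [0.3051 0.2478 0.092 ]
div ends [0.3387 0.3733 0.08  ] [0.2702 0.1288 0.08  ] 0.25387282807880784 -15.668021761839062 [0.3044 0.251  0.08  ]
[[ 0.6651 -0.0924  0.008 ]
 [ 0.6083 -0.3888  0.008 ]
 [ 0.4676 -0.355   0.008 ]
 [ 0.5254 -0.0685  0.008 ]]
[np.float64(0.14170624549576658), np.float64(0.3017336866509654), np.float64(0.14470490485069476), np.float64(0.2922812843703992)] [ 0.5666 -0.2262  0.008 ]
yaw -10.851827140263435
yaw -11.414235732971987
yaw -9.742533736384527
yaw -13.514793275922834
captop [ 0.5574 -0.2871  0.1535] (array([ 0.5604, -0.2903,  0.132 ]), [0.0009, 0.0009])
```

View pics/crop2.png

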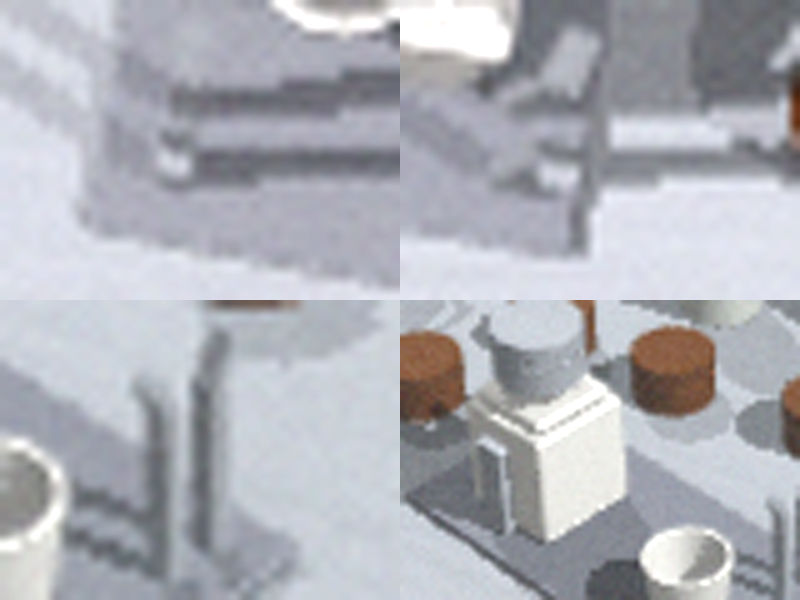

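```bash
python3 - <<'E'
from h import *
np.set_printoptions(precision=4,suppress=True)
D=lambda p:(80+p[0]/4-.4,180+(p[1]-300)/4-.4)
S=lambda p:(315+(p[0]-480)/3.75-.4,205+(p[1]-300)/3.75-.4)
print("tab",tri(ray("scene",S((628,381))),ray("top",D((251,382)))),tri(ray("scene",S((672,406))),ray("top",D((190,367)))))
for z in(.0935,.085):
  a=atz("top",D((90,340)),z);b=atz("top",D((425,437)),z);d=a-b;print("div",np.linalg.norm(d),np.degrees(np.arctan2(-d[0],d[1])))
print("tabtop mid",[atz("top",D((221,376)),z) for z in(.118,.11)])
P=lambda x,y:(230+x/10-.5,197+(y-300)/10-.5)
l,r=atz("scene",P(163,572),.008),atz("scene",P(205,545),.008);print("scene +y pair",l,r,(l+r)/2)
A=lambda x,y:(250+x/10-.5,175+y/10-.5);B=lambda x,y:(340+(x-400)/10-.5,190+y/10-.5)
print("top -y pair",atz("top",B(503,138),.008))
# overlay
for yaw,name in((-11.1,"a"),):
  t=np.radians(yaw);R=np.array([[np.cos(t),-np.sin(t)],[np.sin(t),np.cos(t)]])
  print("slot from scene pair",((l+r)/2)[:2]-R@[0,.122],"from top pair",atz("top",B(503,138),.008)[:2]-R@[0,-.122], "from base", np.array([.5666,-.2262])-R@[.0475,0],"from cap",np.array([.5604,-.2903])-R@[.047,-.068])
E
```

```text
tab (array([0.5066, 0.2426, 0.1157]), [0.0013, 0.0013]) (array([0.5172, 0.283 , 0.1175]), [0.001, 0.001])
div 0.2402967606812563 -16.82464160118339
div 0.24199585285312405 -16.824641601183405
tabtop mid [array([0.5112, 0.2609, 0.118 ]), array([0.5122, 0.2632, 0.11  ])]
scene +y pair [ 0.5632 -0.0966  0.008 ] [ 0.5445 -0.0924  0.008 ] [ 0.5538 -0.0945  0.008 ]
top -y pair [ 0.5022 -0.3338  0.008 ]
slot from scene pair [ 0.5303 -0.2142] from top pair [ 0.5257 -0.2141] from base [ 0.52   -0.2171] from cap [ 0.5274 -0.2145]
```

Tab top is at z≈0.117, so the lower edge is on the drainer floor at 0.008, which fits the sizes given. The tab middle is at (0.512,0.262) with yaw −16.8°. The slot is at about (0.527,−0.2145) with yaw about −11.5°. I'll rotate first, then move over the tab.

```bash
cat > st.py <<'E'
from h import *
from scipy.spatial.transform import Rotation as Ro
import sys
np.set_printoptions(precision=4,suppress=True)
s=ctrl.state();R=Ro.from_quat(s["tcp_rot"]).as_matrix()
print(s["clock"],s["tcp_pos"],"yawY",np.degrees(np.arctan2(R[1,1],R[0,1])).round(2),"tilt",np.degrees(np.arccos(-R[2,2])).round(2),"F",s["force"],"M",s["torque"],"w",round(s["grip_width"]*93,1),"q",s["joint_positions"])
if len(sys.argv)>3:
    d=np.array([float(v) for v in sys.argv[1:4]])-s["tcp_pos"];print("units",R.T@d/.3)
E
Z='{"rotation":[0,0,0.0163],"xyz":[0,0,0],"gripper":0.45}'
python3 -m jog '[{"rotation":[0,0,0.0163],"xyz":[0,0,0],"gripper":0.45},{"rotation":[0,0,0.0163],"xyz":[0,0,0],"gripper":0.45},{"rotation":[0,0,0.0163],"xyz":[0,0,0],"gripper":0.45},{"rotation":[0,0,0.0163],"xyz":[0,0,0],"gripper":0.45},{"rotation":[0,0,0.0163],"xyz":[0,0,0],"gripper":0.45}]' 30
python3 -m jog '[{"rotation":[0,0,0.0163],"xyz":[0,0,0],"gripper":0.45},{"rotation":[0,0,0.0163],"xyz":[0,0,0],"gripper":0.45},{"rotation":[0,0,0.0163],"xyz":[0,0,0],"gripper":0.45},{"rotation":[0,0,0.0163],"xyz":[0,0,0],"gripper":0.45},{"rotation":[0,0,0.0163],"xyz":[0,0,0],"gripper":0.45}]'
python3 -m jog '[{"rotation":[0,0,0.0163],"xyz":[0,0,0],"gripper":0.45},{"rotation":[0,0,0.0163],"xyz":[0,0,0],"gripper":0.45},{"rotation":[0,0,0.0163],"xyz":[0,0,0],"gripper":0.45},{"rotation":[0,0,0.0163],"xyz":[0,0,0],"gripper":0.45},{"rotation":[0,0,0.0163],"xyz":[0,0,0],"gripper":0.45}]'
python3 st.py 0.512 0.262 0.15
```

```text
clock: 1.42
tcp_pos: [0.2327, 0.6866, 0.2187]
tcp_rot: [0.41, 0.912, 0.0, -0.0]
force: [-0.2, -0.0, -0.0]
grip_width: 0.692
clock: 1.83
tcp_pos: [0.2326, 0.6867, 0.2187]
tcp_rot: [0.627, 0.779, 0.0, -0.0]
force: [-0.1, 0.7, 0.2]
grip_width: 0.449
clock: 2.25
tcp_pos: [0.2326, 0.6867, 0.2187]
tcp_rot: [0.804, 0.595, 0.0, -0.0]
force: [-0.1, -0.3, -0.2]
grip_width: 0.45
2.25 [0.2326 0.6867 0.2187] yawY -17.02 tilt 0.01 F [-0.0982 -0.2824 -0.1576] M [-0.0849  0.1643  0.0031] w 41.9 q [-1.5791  0.6319  0.43    1.6183 -0.3057  0.9586 -1.3424]
units [-1.081   1.3049  0.2287]
```

```bash
for i in 1 2 3; do python3 -m jog '[{"rotation":[0,0,0],"xyz":[-0.072,0.087,0.015],"gripper":0.45},{"rotation":[0,0,0],"xyz":[-0.072,0.087,0.015],"gripper":0.45},{"rotation":[0,0,0],"xyz":[-0.072,0.087,0.015],"gripper":0.45},{"rotation":[0,0,0],"xyz":[-0.072,0.087,0.015],"gripper":0.45},{"rotation":[0,0,0],"xyz":[-0.072,0.087,0.015],"gripper":0.45}]' >/dev/null; done
python3 st.py 0.512 0.262 0.15
python3 - <<'E'
from h import *
im={c:ctrl.grab_frame(c) for c in("scene","top")}
w=np.zeros((400,800,3),np.uint8)
w[:,:400]=cv2.resize(im["top"][150:250,90:190],(400,400),interpolation=cv2.INTER_CUBIC)
w[:,400:]=cv2.resize(im["scene"][190:270,310:390],(400,400),interpolation=cv2.INTER_CUBIC)
cv2.imwrite("pics/crop3.png",np.clip(w*1.7,0,255).astype(np.uint8))
E
```

```text
3.5 [0.5151 0.2623 0.1511] yawY -16.73 tilt 0.03 F [0.1897 0.5764 0.561 ] M [-0.0659  0.0358 -0.0048] w 41.8 q [-0.8103  0.5321  0.3521  2.0202 -0.2986  0.6375 -0.5531]
units [-0.004  -0.0097  0.0038]
```

View pics/crop3.png

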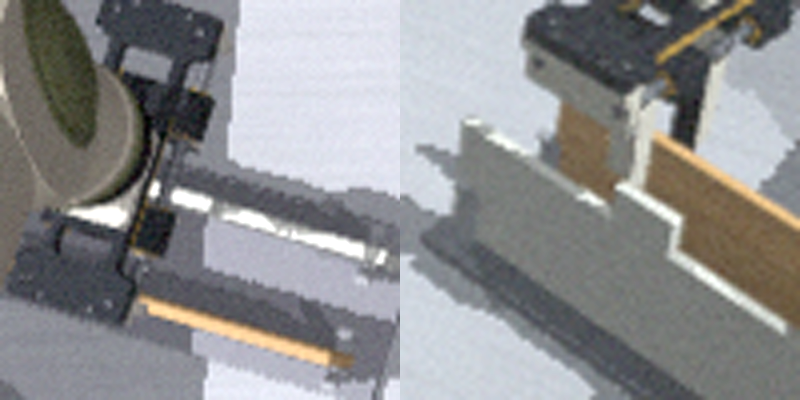

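```bash
python3 - <<'E'
from h import *
s=ctrl.state();p=np.array(s["tcp_pos"]);y=np.array([.957,-.289,0])
for n,q in(("tcp",p),("near",p+.025*y),("far",p-.025*y),("tabmid",np.array([.512,.262,.118]))):
    a=proj("scene",q);b=proj("top",q);print(n,(a-[310,190])*5+[400,0],(b-[90,150])*4)
E
```

```text
tcp [643.18002825 154.16812046] [170.34275957 178.79201153]
near [614.41446057 173.18586387] [182.31341016 142.20845698]
far [671.38400982 135.52165776] [158.30722594 215.57385539]
tabmid [646.26034891 195.43445851] [177.83785915 193.23663826]
```

```bash
python3 -m jog '[{"rotation":[0,0,0],"xyz":[-0.004,-0.01,0.03],"gripper":0.45},{"rotation":[0,0,0],"xyz":[0,0,0.03],"gripper":0.45},{"rotation":[0,0,0],"xyz":[0,0,0.03],"gripper":0.45},{"rotation":[0,0,0],"xyz":[0,0,0.03],"gripper":0.45},{"rotation":[0,0,0],"xyz":[0,0,0.03],"gripper":0.45}]'
python3 -m jog '[{"rotation":[0,0,0],"xyz":[0,0,0.033],"gripper":0.45},{"rotation":[0,0,0],"xyz":[0,0,0.033],"gripper":0.45},{"rotation":[0,0,0],"xyz":[0,0,0],"gripper":0.45},{"rotation":[0,0,0],"xyz":[0,0,0],"gripper":0},{"rotation":[0,0,0],"xyz":[0,0,0],"gripper":0}]' 8
python3 -m jog '[{"rotation":[0,0,0],"xyz":[0,0,0],"gripper":0},{"rotation":[0,0,0],"xyz":[0,0,0],"gripper":0},{"rotation":[0,0,0],"xyz":[0,0,0],"gripper":0},{"rotation":[0,0,0],"xyz":[0,0,0],"gripper":0},{"rotation":[0,0,0],"xyz":[0,0,0],"gripper":0}]' 8
python3 st.py 0.512 0.262 0.2
```

```text
clock: 4.02
tcp_pos: [0.5103, 0.2644, 0.1048]
tcp_rot: [0.802, 0.597, -0.0, -0.0]
force: [0.1, 0.8, 0.8]
grip_width: 0.452
clock: 4.43
tcp_pos: [0.5113, 0.2632, 0.0864]
tcp_rot: [0.803, 0.597, 0.0, 0.0]
force: [-0.7, -0.5, -0.2]
grip_width: 0.351
clock: 4.85
tcp_pos: [0.5116, 0.2633, 0.0867]
tcp_rot: [0.803, 0.597, 0.001, 0.0]
force: [1.2, -0.4, 2.1]
grip_width: 0.108
4.85 [0.5116 0.2633 0.0867] yawY -16.76 tilt 0.07 F [ 1.1598 -0.4116  2.1365] M [-0.1977 -0.1454 -0.1   ] w 10.1 q [-0.7683  0.6205  0.2881  2.0678 -0.3526  0.4982 -0.5117]
units [-0.0036  0.003  -0.3776]
```

```bash
python3 -m jog '[{"rotation":[0,0,0],"xyz":[0,0,0],"gripper":0},{"rotation":[0,0,0],"xyz":[0,0,0],"gripper":0},{"rotation":[0,0,0],"xyz":[0,0,-0.03],"gripper":0},{"rotation":[0,0,0],"xyz":[0,0,-0.05],"gripper":0},{"rotation":[0,0,0],"xyz":[0,0,-0.07],"gripper":0}]' 30
python3 -m jog '[{"rotation":[0,0,0],"xyz":[0,0,-0.09],"gripper":0},{"rotation":[0,0,0],"xyz":[0,0,-0.1],"gripper":0},{"rotation":[0,0,0],"xyz":[0,0,-0.1],"gripper":0},{"rotation":[0,0,0],"xyz":[0,0,-0.1],"gripper":0},{"rotation":[0,0,-0.0147],"xyz":[0,0,-0.06],"gripper":0}]'
python3 st.py 0.527 -0.2145 0.267
```

```text
clock: 5.27
tcp_pos: [0.5108, 0.2625, 0.1309]
tcp_rot: [0.803, 0.596, -0.001, 0.0]
force: [0.5, -0.4, -2.1]
grip_width: 0.107
clock: 5.68
tcp_pos: [0.5109, 0.2633, 0.2694]
tcp_rot: [0.774, 0.633, 0.001, 0.0]
force: [0.4, 0.1, -2.5]
grip_width: 0.104
5.6833 [0.5109 0.2633 0.2694] yawY -11.51 tilt 0.07 F [ 0.4359  0.115  -2.5389] M [-0.0357  0.0185 -0.0076] w 9.6 q [-0.8715  0.3809  0.4124  1.9121 -0.1938  0.8859 -0.5633]
units [-1.5497  0.3706  0.0069]
```

```bash
for i in 1 2 3; do python3 -m jog '[{"rotation":[0,0,0],"xyz":[-0.103,0.0247,0],"gripper":0},{"rotation":[0,0,0],"xyz":[-0.103,0.0247,0],"gripper":0},{"rotation":[0,0,0],"xyz":[-0.103,0.0247,0],"gripper":0},{"rotation":[0,0,0],"xyz":[-0.103,0.0247,0],"gripper":0},{"rotation":[0,0,0],"xyz":[-0.103,0.0247,0],"gripper":0}]' >/dev/null; done
python3 -m jog '[{"rotation":[0,0,0],"xyz":[0,0,0],"gripper":0},{"rotation":[0,0,0],"xyz":[0,0,0],"gripper":0},{"rotation":[0,0,0],"xyz":[0,0,0],"gripper":0},{"rotation":[0,0,0],"xyz":[0,0,0],"gripper":0},{"rotation":[0,0,0],"xyz":[0,0,0],"gripper":0}]' >/dev/null
python3 st.py 0.527 -0.2145 0.23
python3 - <<'E'
from h import *
im={c:ctrl.grab_frame(c) for c in("scene","top")}
w=np.zeros((600,800,3),np.uint8)
w[:,:400]=cv2.resize(im["top"][125:245,255:335],(400,600),interpolation=cv2.INTER_CUBIC)
w[:300,400:]=cv2.resize(im["top"][160:235,300:400],(400,300),interpolation=cv2.INTER_CUBIC)
w[300:,400:]=cv2.resize(im["scene"][120:225,160:300],(400,300),interpolation=cv2.INTER_CUBIC)
cv2.imwrite("pics/crop4.png",np.clip(w*1.7,0,255).astype(np.uint8))
for c in im:
  r=ctrl.cut_out(c,"divider_center")
  for x in r[:2]: print(c,x["p"],x["extent"],cv2.minAreaRect(cv2.findNonZero(x["mask"].astype(np.uint8))))
E
```

```text
7.35 [ 0.528  -0.2114  0.2663] yawY -11.33 tilt 0.05 F [-0.6121 -0.2201 -2.5557] M [-0.0608  0.0804  0.0035] w 9.9 q [-0.0671  0.3862  0.4852  1.9299 -0.2306  0.8804  0.3381]
units [-0.0107 -0.0013  0.1209]
scene 0.77 [190.8, 125.8, 253.6, 182.4] ((223.27487182617188, 150.2273712158203), (80.00318145751953, 26.29192543029785), 29.291362762451172)
top 0.69 [262.3, 174.0, 380.9, 196.0] ((319.7082214355469, 184.0756072998047), (119.48697662353516, 10.379087448120117), 10.491477012634277)
```

View pics/crop4.png

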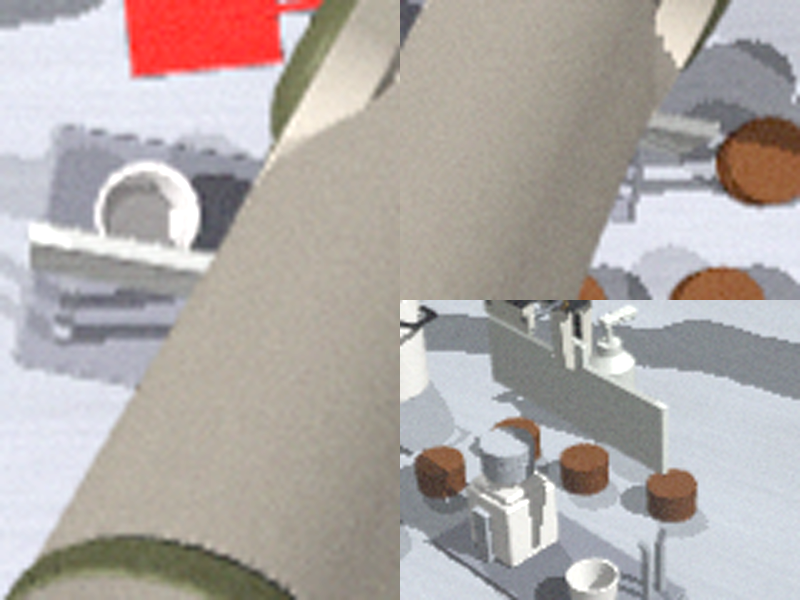

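The divider is held level over the rack with its left end at crop (30,235). The uprights are visible below it. I'll lower it to just above the uprights and compare there.

```bash
python3 -m jog '[{"rotation":[0,0,0],"xyz":[-0.0107,-0.001,0.05],"gripper":0},{"rotation":[0,0,0],"xyz":[0,0,0.09],"gripper":0},{"rotation":[0,0,0],"xyz":[0,0,0.09],"gripper":0},{"rotation":[0,0,0],"xyz":[0,0,0.048],"gripper":0},{"rotation":[0,0,0],"xyz":[0,0,0],"gripper":0}]' >/dev/null
python3 -m jog '[{"rotation":[0,0,0],"xyz":[0,0,0],"gripper":0},{"rotation":[0,0,0],"xyz":[0,0,0],"gripper":0},{"rotation":[0,0,0],"xyz":[0,0,0],"gripper":0},{"rotation":[0,0,0],"xyz":[0,0,0],"gripper":0},{"rotation":[0,0,0],"xyz":[0,0,0],"gripper":0}]' >/dev/null
python3 st.py 0.527 -0.2145 0.183
python3 - <<'E'
from h import *
im={c:ctrl.grab_frame(c) for c in("scene","top")}
w=np.zeros((600,800,3),np.uint8)
w[:,:400]=cv2.resize(im["scene"][170:230,230:270],(400,600),interpolation=cv2.INTER_CUBIC)
w[:300,400:]=cv2.resize(im["top"][172:202,253:293],(400,300),interpolation=cv2.INTER_CUBIC)
w[300:,400:]=cv2.resize(im["top"][185:215,345:385],(400,300),interpolation=cv2.INTER_CUBIC)
cv2.imwrite("pics/crop5.png",np.clip(w*1.7,0,255).astype(np.uint8))
# predicted pixels of divider +y end, lower/upper edge (front/back face) given the TCP
from scipy.spatial.transform import Rotation as Ro
s=ctrl.state();p=np.array(s["tcp_pos"]);R=Ro.from_quat(s["tcp_rot"]).as_matrix()
X=R[:,1];Y=R[:,0]
for n,z in(("low",-.0785),("up",.0065)):
  for x in(-.005,.005):
    for y in (.14,-.14):
      q=p+X*x+Y*y+[0,0,z];print(n,x,y,"scene",((proj("scene",q)-[230,170]+.5)*10).round(),"topL",((proj("top",q)-[253,172]+.5)*10+[400,0]).round(),"topR",((proj("top",q)-[345,185]+.5)*10+[400,300]).round())
E
```

```text
8.3833 [ 0.5275 -0.2162  0.1839] yawY -11.44 tilt 0.09 F [-0.5393 -0.5574 -2.652 ] M [-0.0656  0.0875  0.0137] w 9.9 q [-0.0082  0.4865  0.4291  2.0136 -0.3067  0.7015  0.4134]
units [ 0.0052 -0.0028  0.0028]
low -0.005 0.14 scene [231. 307.] topL [490. 117.] topR [-430.  287.]
low -0.005 -0.14 scene [-345.  -38.] topL [1515.  307.] topR [595. 477.]
low 0.005 0.14 scene [209. 321.] topL [497.  81.] topR [-423.  251.]
low 0.005 -0.14 scene [-367.  -27.] topL [1520.  271.] topR [600. 441.]
up -0.005 0.14 scene [230.  87.] topL [490.  66.] topR [-430.  236.]
up -0.005 -0.14 scene [-365. -248.] topL [1593.  270.] topR [673. 440.]
up 0.005 0.14 scene [207. 101.] topL [498.  27.] topR [-422.  197.]
up 0.005 -0.14 scene [-388. -237.] topL [1599.  231.] topR [679. 401.]
```

View pics/crop5.png

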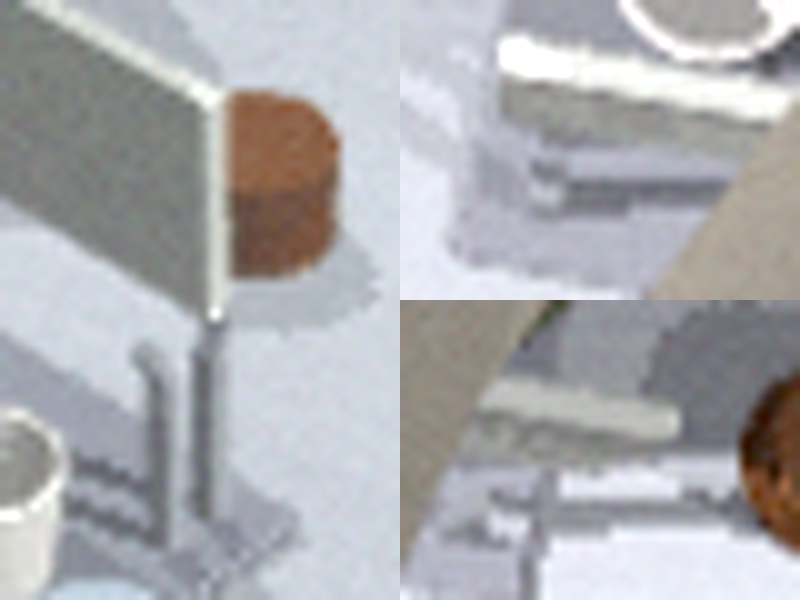

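```bash
python3 - <<'E'
from h import *
from scipy.optimize import least_squares
np.set_printoptions(precision=4,suppress=True)
S=lambda x,y:np.array([230+x/10-.5,170+y/10-.5])
C2=lambda x,y:np.array([340+(x-400)/10-.5,190+y/10-.5])
# (cam, pixel, rack x (d or tip), y, z)
obs=[("scene",S(160,545),"d",1,.122,.008),("scene",S(203,515),"d",-1,.122,.008),("scene",S(160,400),"d",1,.122,.076),("scene",S(145,345),"t",1,.122,.092),
("top",np.array([266.6,190.3]),"t",-1,.122,.092),("top",C2(568,178),"t",-1,-.122,.092),("top",C2(582,42),"t",1,-.122,.092)]
def res(v):
  x0,y0,yaw,d,t=v;c,s=np.cos(yaw),np.sin(yaw);o=[]
  for cam,px,k,sg,y,z in obs:
    x=sg*(d if k=="d" else t);o+=list(proj(cam,[x0+c*x-s*y,y0+s*x+c*y,z])-px)
  return np.array(o)
r=least_squares(res,[.527,-.2145,-.2,.0095,.018],loss="soft_l1");print(r.x,np.degrees(r.x[2]));print(res(r.x).reshape(-1,2))
E
```

```text
[ 0.5264 -0.2155 -0.2073  0.0108  0.0187] -11.876775063705443
[[ 0.0374 -0.6724]
 [ 0.4008 -0.748 ]
 [-0.2466 -2.3021]
 [-0.5967  0.3834]
 [ 0.2379 -0.3549]
 [-1.1194 -0.2106]
 [-0.2502 -0.0338]]
```

```bash
python3 -m jog '[{"rotation":[0,0,0.0011],"xyz":[0.003,-0.004,0.03],"gripper":0},{"rotation":[0,0,0],"xyz":[0,0,0.04],"gripper":0},{"rotation":[0,0,0],"xyz":[0,0,0.04],"gripper":0},{"rotation":[0,0,0],"xyz":[0,0,0.03],"gripper":0},{"rotation":[0,0,0],"xyz":[0,0,0],"gripper":0}]'
python3 st.py 0.5264 -0.2155 0.0867
```

```text
clock: 8.9
tcp_pos: [0.5254, -0.2146, 0.139]
tcp_rot: [0.776, 0.63, -0.001, -0.001]
force: [0.3, -0.1, -2.7]
grip_width: 0.109
8.9 [ 0.5254 -0.2146  0.139 ] yawY -11.84 tilt 0.13 F [ 0.3435 -0.056  -2.741 ] M [-0.0123 -0.2138  0.0916] w 10.2 q [ 0.0221  0.5458  0.3885  2.0524 -0.3504  0.6085  0.4438]
units [-0.0021  0.0042  0.1744]
```

```bash
python3 -m jog '[{"rotation":[0,0,0],"xyz":[0,0.003,0.03],"gripper":0},{"rotation":[0,0,0],"xyz":[0,0,0.04],"gripper":0},{"rotation":[0,0,0],"xyz":[0,0,0.04],"gripper":0},{"rotation":[0,0,0],"xyz":[0,0,0.03],"gripper":0},{"rotation":[0,0,0],"xyz":[0,0,0],"gripper":0}]'
python3 -m jog '[{"rotation":[0,0,0],"xyz":[0,0,0.01],"gripper":0},{"rotation":[0,0,0],"xyz":[0,0,0.01],"gripper":0},{"rotation":[0,0,0],"xyz":[0,0,0.008],"gripper":0},{"rotation":[0,0,0],"xyz":[0,0,0],"gripper":0},{"rotation":[0,0,0],"xyz":[0,0,0],"gripper":0}]'
python3 st.py 0.5264 -0.2155 0.0867
```

```text
clock: 9.32
tcp_pos: [0.5263, -0.2149, 0.0974]
tcp_rot: [0.776, 0.63, -0.001, -0.001]
force: [-0.0, 0.3, -2.7]
grip_width: 0.105
clock: 9.73
tcp_pos: [0.527, -0.2152, 0.0907]
tcp_rot: [0.776, 0.63, 0.0, 0.0]
force: [-1.6, 1.0, -3.2]
grip_width: 0.11
9.7333 [ 0.527  -0.2152  0.0907] yawY -11.85 tilt 0.01 F [-1.5855  1.0362 -3.2081] M [-0.0438  0.3767  0.1394] w 10.2 q [ 0.0645  0.6152  0.3314  2.0805 -0.3982  0.5057  0.4844]
units [-0.0014 -0.0017  0.0132]
```

```bash
python3 -m jog '[{"rotation":[0,0,0],"xyz":[0,0,0.007],"gripper":0},{"rotation":[0,0,0],"xyz":[0,0,0.007],"gripper":0},{"rotation":[0,0,0],"xyz":[0,0,0],"gripper":0},{"rotation":[0,0,0],"xyz":[0,0,0],"gripper":0},{"rotation":[0,0,0],"xyz":[0,0,0],"gripper":0}]'
python3 st.py 0.5264 -0.2155 0.0867
```

```text
clock: 10.15
tcp_pos: [0.5271, -0.2152, 0.0867]
tcp_rot: [0.776, 0.63, 0.0, 0.0]
force: [-1.3, 0.6, 4.8]
grip_width: 0.106
10.15 [ 0.5271 -0.2152  0.0867] yawY -11.85 tilt 0.03 F [-1.2573  0.589   4.8027] M [0.1471 0.5654 0.1258] w 9.9 q [ 0.0683  0.621   0.3261  2.0826 -0.4022  0.4969  0.4877]
units [-0.0014 -0.0021 -0.0002]
```

```bash
python3 -m jog '[{"rotation":[0,0,0],"xyz":[0,0,0],"gripper":0.35},{"rotation":[0,0,0],"xyz":[0,0,0],"gripper":0.35},{"rotation":[0,0,0],"xyz":[0,0,0],"gripper":0.35},{"rotation":[0,0,0],"xyz":[0,0,0],"gripper":0.35},{"rotation":[0,0,0],"xyz":[0,0,0],"gripper":0.35}]'
python3 -m jog '[{"rotation":[0,0,0],"xyz":[0,0,-0.04],"gripper":0.35},{"rotation":[0,0,0],"xyz":[0,0,-0.07],"gripper":0.35},{"rotation":[0,0,0],"xyz":[0,0,-0.12],"gripper":0.35},{"rotation":[0,0,0],"xyz":[0,0,-0.13],"gripper":0.35},{"rotation":[0,0,0],"xyz":[0,0,-0.13],"gripper":0.35}]'
python3 -m jog '[{"rotation":[0,0,0],"xyz":[0,0,-0.06],"gripper":1},{"rotation":[0,0,0],"xyz":[0.05,0,0],"gripper":1},{"rotation":[0,0,0],"xyz":[0.1,0,0],"gripper":1},{"rotation":[0,0,0],"xyz":[0.1,0,0],"gripper":1},{"rotation":[0,0,0],"xyz":[0,0,0],"gripper":1}]'
python3 st.py 0.559 -0.29 0.2
python3 - <<'E'
from h import *
np.set_printoptions(precision=4,suppress=True)
im={c:ctrl.grab_frame(c) for c in("scene","top")}
w=np.zeros((600,800,3),np.uint8)
w[:,:400]=cv2.resize(im["scene"][150:240,190:250],(400,600),interpolation=cv2.INTER_CUBIC)
w[:300,400:]=cv2.resize(im["top"][150:225,260:360],(400,300),interpolation=cv2.INTER_CUBIC)
w[300:,400:]=cv2.resize(im["scene"][150:210,160:240],(400,300),interpolation=cv2.INTER_CUBIC)
cv2.imwrite("pics/crop6.png",np.clip(w*1.7,0,255).astype(np.uint8))
P={}
for c in im:
  for x in ctrl.cut_out(c,"cap_center"):
    b=im[c][x["mask"]].mean(0) if x["mask"].any() else [0,0,0]
    print(c,round(x["p"],2),x["extent"],b)
for c in im:
  for x in ctrl.landmark_of(c,"divider_center")[:1]: P[c]=x["point"]
print(P)
if len(P)==2: print(tri(ray("scene",P["scene"]),ray("top",P["top"])))
E
```

```text
clock: 10.57
tcp_pos: [0.5271, -0.2153, 0.0863]
tcp_rot: [0.776, 0.63, 0.0, 0.0]
force: [-0.6, -0.1, -0.5]
grip_width: 0.345
clock: 10.98
tcp_pos: [0.5264, -0.2152, 0.2346]
tcp_rot: [0.776, 0.63, -0.001, -0.0]
force: [0.7, -1.1, -0.6]
grip_width: 0.352
clock: 11.4
tcp_pos: [0.5438, -0.1358, 0.2511]
tcp_rot: [0.774, 0.633, 0.001, -0.001]
force: [0.6, 1.2, -0.5]
grip_width: 0.658
11.4 [ 0.5438 -0.1358  0.2511] yawY -11.48 tilt 0.16 F [ 0.5673  1.1842 -0.5353] M [-0.0142  0.0178 -0.0431] w 61.2 q [-0.2011  0.3928  0.4813  1.9653 -0.244   0.8399  0.2128]
units [-0.4942  0.1522  0.1687]
scene 0.84 [249.7, 180.3, 264.6, 199.4] [43.4097 53.75   72.4444]
scene 0.83 [163.9, 170.2, 186.1, 190.3] [35.4627 41.597  53.0112]
scene 0.66 [214.4, 168.5, 234.3, 187.2] [51.7756 64.6146 84.9317]
scene 0.6 [184.7, 165.7, 206.2, 183.6] [100.6742  97.3792  94.7893]
scene 0.52 [195.5, 158.4, 211.6, 171.1] [50.9385 63.5231 84.1538]
top 0.85 [376.6, 190.9, 404.2, 211.5] [23.7126 36.7862 56.8005]
top 0.79 [368.1, 224.9, 390.4, 250.2] [39.5541 58.9978 89.3245]
top 0.78 [326.5, 166.5, 356.1, 191.6] [130.9112 125.0454 123.8299]
top 0.73 [295.4, 229.7, 307.1, 254.5] [41.0288 61.3498 92.7243]
{'scene': [224.1, 194.8]}
```

View pics/crop6.png

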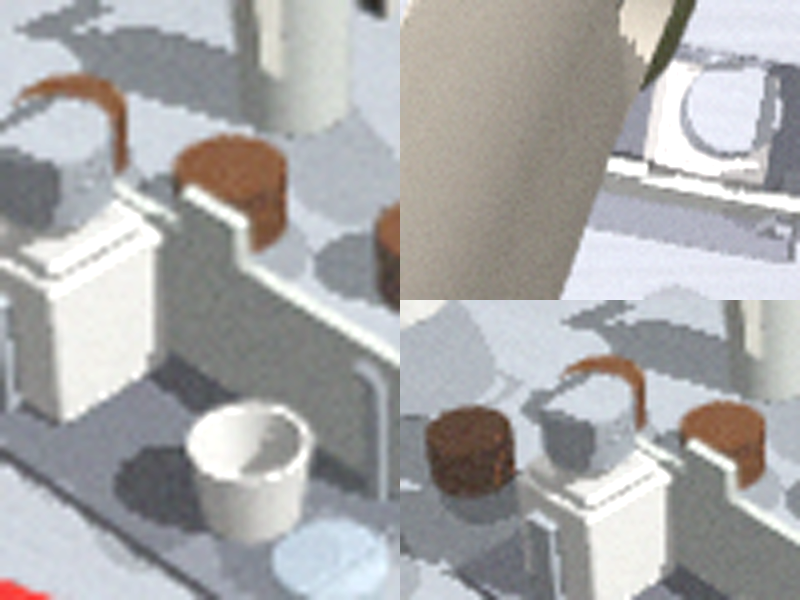

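The divider is seated, with its tab at crop (215,215) and the upright clasping it at (375,400), close beside the jar. The cap is at top pixel (342.7,177). I'll move over the cap.

```bash
python3 -m jog '[{"rotation":[0,0,0],"xyz":[-0.09,0.03,0],"gripper":1},{"rotation":[0,0,0],"xyz":[-0.1,0.03,0],"gripper":1},{"rotation":[0,0,0],"xyz":[-0.1,0.03,0],"gripper":1},{"rotation":[0,0,0],"xyz":[-0.1,0.03,0.05],"gripper":1},{"rotation":[0,0,0],"xyz":[-0.1,0.03,0.05],"gripper":1}]'
python3 -m jog '[{"rotation":[0,0,0],"xyz":[0,0,0.05],"gripper":1},{"rotation":[0,0,0],"xyz":[0,0,0.05],"gripper":1},{"rotation":[0,0,0],"xyz":[0,0,0],"gripper":1},{"rotation":[0,0,0],"xyz":[0,0,0],"gripper":1},{"rotation":[0,0,0],"xyz":[0,0,0],"gripper":1}]' 
python3 st.py 0.5583 -0.2905 0.126
python3 - <<'E'
from h import *
from scipy.spatial.transform import Rotation as Ro
im=ctrl.grab_frame("scene")
cv2.imwrite("pics/crop7.png",np.clip(cv2.resize(im[120:210,150:250],None,fx=6,fy=6,interpolation=cv2.INTER_CUBIC)*1.7,0,255).astype(np.uint8))
s=ctrl.state();p=np.array(s["tcp_pos"]);R=Ro.from_quat(s["tcp_rot"]).as_matrix()
for n,q in(("tcp",p),("+y pad",p+.0465*R[:,1]),("-y pad",p-.0465*R[:,1]),("captop",np.array([.5583,-.2905,.155])),("capbottom",np.array([.5583,-.2905,.116]))): print(n,((proj("scene",q)-[150,120]+.5)*6).round())
E
```

```text
clock: 12.12
tcp_pos: [0.5562, -0.2978, 0.2217]
tcp_rot: [0.777, 0.63, 0.0, 0.001]
force: [0.6, 0.0, 0.9]
grip_width: 1.002
clock: 12.53
tcp_pos: [0.5563, -0.2954, 0.1921]
tcp_rot: [0.776, 0.63, 0.0, 0.0]
force: [0.4, -0.2, 1.0]
grip_width: 1.001
12.5333 [ 0.5563 -0.2954  0.1921] yawY -11.88 tilt 0.04 F [ 0.403  -0.1872  0.9561] M [-0.1071  0.0712  0.0003] w 93.1 q [ 0.106   0.5468  0.4423  1.8724 -0.3181  0.7913  0.5105]
units [0.0176 0.0031 0.2202]
tcp [272. 228.]
+y pad [204. 262.]
-y pad [338. 195.]
captop [282. 290.]
capbottom [288. 349.]
```

View pics/crop7.png

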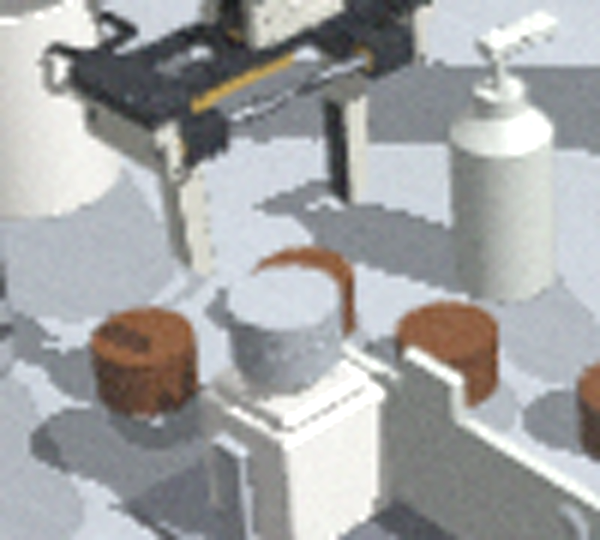

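```bash
python3 -m jog '[{"rotation":[0,0,0],"xyz":[0.019,0.001,0.03],"gripper":1},{"rotation":[0,0,0],"xyz":[0,0,0.05],"gripper":1},{"rotation":[0,0,0],"xyz":[0,0,0.06],"gripper":1},{"rotation":[0,0,0],"xyz":[0,0,0.05],"gripper":1},{"rotation":[0,0,0],"xyz":[0,0,0.03],"gripper":1}]'
python3 -m jog '[{"rotation":[0,0,0],"xyz":[0,0,0],"gripper":1},{"rotation":[0,0,0],"xyz":[0,0,0],"gripper":0.6},{"rotation":[0,0,0],"xyz":[0,0,0],"gripper":0.6},{"rotation":[0,0,0],"xyz":[0,0,0],"gripper":0.6},{"rotation":[0,0,0],"xyz":[0,0,0],"gripper":0.6}]' 5
python3 st.py 0.5578 -0.29 0.126
python3 -m jog '[{"rotation":[0,0,0],"xyz":[0,0,0],"gripper":0.6},{"rotation":[0,0,0],"xyz":[0,0,0],"gripper":0.6},{"rotation":[0,0,0],"xyz":[0,0,0],"gripper":0.6},{"rotation":[0,0,0],"xyz":[0,0,0],"gripper":0.6},{"rotation":[0,0,0],"xyz":[0,0,0],"gripper":0.6}]' 5
python3 st.py 0.5578 -0.29 0.126
```

```text
clock: 13.0
tcp_pos: [0.5577, -0.2882, 0.1241]
tcp_rot: [0.776, 0.631, -0.0, -0.0]
force: [-0.1, 0.7, -0.6]
grip_width: 0.998
clock: 13.42
tcp_pos: [0.5581, -0.2896, 0.1262]
tcp_rot: [0.776, 0.63, 0.0, 0.001]
force: [0.6, -0.0, 0.5]
grip_width: 0.761
13.4167 [ 0.5581 -0.2896  0.1262] yawY -11.85 tilt 0.08 F [ 0.5974 -0.0094  0.5235] M [-0.0757  0.1299 -0.0143] w 70.8 q [ 0.1339  0.6244  0.3903  1.9253 -0.3711  0.6608  0.5469]
units [-0.0016 -0.0007  0.0006]
clock: 13.83
tcp_pos: [0.5581, -0.2895, 0.1259]
tcp_rot: [0.776, 0.63, 0.0, 0.0]
force: [-0.5, 0.7, 5.5]
grip_width: 0.664
13.8333 [ 0.5581 -0.2895  0.1259] yawY -11.85 tilt 0.07 F [-0.4849  0.7324  5.5351] M [ 0.0544  0.0229 -0.01  ] w 61.8 q [ 0.1341  0.6249  0.3899  1.9253 -0.3712  0.6607  0.5471]
units [-0.0017 -0.0007 -0.0003]
```

```bash
python3 -m jog '[{"rotation":[0,0,0],"xyz":[0,0,0],"gripper":0.5},{"rotation":[0,0,0],"xyz":[0,0,0],"gripper":0.5},{"rotation":[0,0,-0.0138],"xyz":[0,0,0],"gripper":0.5},{"rotation":[0,0,-0.0138],"xyz":[0,0,0],"gripper":0.5},{"rotation":[0,0,-0.0138],"xyz":[0,0,0],"gripper":0.5}]' 50
python3 st.py
python3 -m jog '[{"rotation":[0,0,-0.0138],"xyz":[0,0,0],"gripper":0.5},{"rotation":[0,0,-0.0138],"xyz":[0,0,0],"gripper":0.5},{"rotation":[0,0,-0.0138],"xyz":[0,0,0],"gripper":0.5},{"rotation":[0,0,0],"xyz":[0,0,0],"gripper":0.5},{"rotation":[0,0,0],"xyz":[0,0,0],"gripper":0.5}]'
python3 st.py
```

```text
clock: 14.25
tcp_pos: [0.5581, -0.2898, 0.1259]
tcp_rot: [0.687, 0.727, 0.0, 0.001]
force: [0.5, -0.5, 5.1]
grip_width: 0.657
14.25 [ 0.5581 -0.2898  0.1259] yawY 3.24 tilt 0.08 F [ 0.489  -0.5461  5.1014] M [-0.2281  0.0537 -0.3522] w 61.1 q [ 0.1826  0.6138  0.3137  1.9221 -0.2982  0.6492  0.7383]
clock: 14.67
tcp_pos: [0.5579, -0.2901, 0.1259]
tcp_rot: [0.589, 0.808, 0.0, 0.001]
force: [-0.4, -1.7, 6.6]
grip_width: 0.657
14.6667 [ 0.5579 -0.2901  0.1259] yawY 17.79 tilt 0.08 F [-0.4475 -1.69    6.6022] M [-0.2833  0.1375  0.0636] w 61.1 q [ 0.2314  0.6053  0.2391  1.919  -0.227   0.6418  0.9226]
```

```bash
python3 -m jog '[{"rotation":[0,0,-0.0138],"xyz":[0,0,0],"gripper":0.5},{"rotation":[0,0,-0.0138],"xyz":[0,0,0],"gripper":0.5},{"rotation":[0,0,-0.0138],"xyz":[0,0,0],"gripper":0.5},{"rotation":[0,0,-0.0138],"xyz":[0,0,0],"gripper":0.5},{"rotation":[0,0,-0.0138],"xyz":[0,0,0],"gripper":0.5}]'
python3 st.py
python3 -m jog '[{"rotation":[0,0,-0.0138],"xyz":[0,0,0],"gripper":0.5},{"rotation":[0,0,-0.0138],"xyz":[0,0,0],"gripper":0.5},{"rotation":[0,0,-0.0138],"xyz":[0,0,0],"gripper":0.5},{"rotation":[0,0,-0.0138],"xyz":[0,0,0],"gripper":0.5},{"rotation":[0,0,0],"xyz":[0,0,0],"gripper":0.5}]'
python3 st.py
python3 - <<'E'
from h import *
im={c:ctrl.grab_frame(c) for c in("scene","top")}
w=np.zeros((480,800,3),np.uint8)
w[:,:400]=cv2.resize(im["scene"][140:212,170:230],(400,480),interpolation=cv2.INTER_CUBIC)
w[:,400:]=cv2.resize(im["top"][150:222,310:370],(400,480),interpolation=cv2.INTER_CUBIC)
cv2.imwrite("pics/crop8.png",np.clip(w*1.7,0,255).astype(np.uint8))
E
```

```text
clock: 15.08
tcp_pos: [0.5579, -0.2907, 0.1259]
tcp_rot: [0.401, 0.916, -0.0, 0.001]
force: [0.4, -2.9, 5.6]
grip_width: 0.657
15.0833 [ 0.5579 -0.2907  0.1259] yawY 42.77 tilt 0.11 F [ 0.367  -2.9205  5.5629] M [-0.6843  0.1209 -0.3161] w 61.1 q [ 0.3143  0.5963  0.1134  1.9132 -0.1057  0.6361  1.2398]
clock: 15.5
tcp_pos: [0.558, -0.291, 0.1259]
tcp_rot: [0.236, 0.972, -0.001, 0.001]
force: [0.4, -4.0, 6.1]
grip_width: 0.658
15.5 [ 0.558  -0.291   0.1259] yawY 62.67 tilt 0.13 F [ 0.4473 -4.0199  6.0622] M [-0.8714  0.0139 -0.1336] w 61.2 q [ 0.3819  0.5936  0.0123  1.9083 -0.0102  0.6377  1.494 ]
```

View pics/crop8.png

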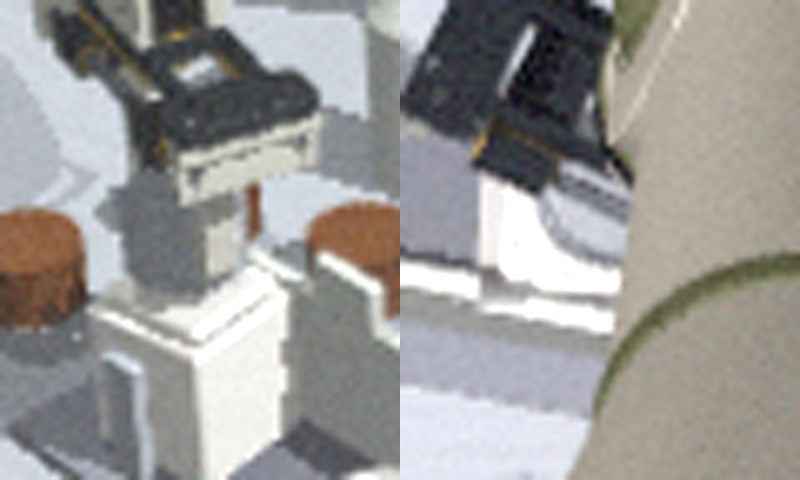

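The cap is gripped. The jar has turned only a few degrees and is braced by the divider, whose edge is at crop right (560,310). Now a cautious 4 mm test lift, watching the force in case the jar rises with the cap.

```bash
python3 -m jog '[{"rotation":[0,0,0],"xyz":[0,0,-0.004],"gripper":0.5},{"rotation":[0,0,0],"xyz":[0,0,-0.005],"gripper":0.5},{"rotation":[0,0,0],"xyz":[0,0,-0.005],"gripper":0.5},{"rotation":[0,0,0],"xyz":[0,0,0],"gripper":0.5},{"rotation":[0,0,0],"xyz":[0,0,0],"gripper":0.5}]'
python3 st.py
```

```text
clock: 16.02
tcp_pos: [0.5577, -0.2891, 0.1294]
tcp_rot: [0.236, 0.972, 0.0, -0.0]
force: [1.5, -1.2, -1.4]
grip_width: 0.657
16.0167 [ 0.5577 -0.2891  0.1294] yawY 62.65 tilt 0.01 F [ 1.5177 -1.2008 -1.3885] M [-0.3725 -0.2894 -0.0781] w 61.1 q [ 0.3798  0.5886  0.0123  1.9067 -0.0115  0.6465  1.4926]
```

```bash
python3 -m jog '[{"rotation":[0,0,0],"xyz":[0,0,-0.008],"gripper":0.5},{"rotation":[0,0,0],"xyz":[0,0,-0.01],"gripper":0.5},{"rotation":[0,0,0],"xyz":[0,0,-0.01],"gripper":0.5},{"rotation":[0,0,0],"xyz":[0,0,-0.005],"gripper":0.5},{"rotation":[0,0,0],"xyz":[0,0,0],"gripper":0.5}]'
python3 st.py
```

```text
clock: 16.43
tcp_pos: [0.5577, -0.2893, 0.14]
tcp_rot: [0.236, 0.972, 0.0, 0.0]
force: [-0.5, -0.2, -0.9]
grip_width: 0.657
16.4333 [ 0.5577 -0.2893  0.14  ] yawY 62.68 tilt 0.02 F [-0.4961 -0.2453 -0.9118] M [ 0.0221 -0.0184  0.023 ] w 61.1 q [ 0.3796  0.5748  0.0128  1.8995 -0.0115  0.6669  1.4933]
```

Only the cap's weight (0.9 N) shows, so it's free. I'll finish the lift.

```bash
python3 -m jog '[{"rotation":[0,0,0],"xyz":[0,0,-0.018],"gripper":0.5},{"rotation":[0,0,0],"xyz":[0,0,-0.025],"gripper":0.5},{"rotation":[0,0,0],"xyz":[0,0,-0.025],"gripper":0.5},{"rotation":[0,0,0],"xyz":[0,0,-0.022],"gripper":0.5},{"rotation":[0,0,0],"xyz":[0,0,-0.01],"gripper":0.5}]'
python3 -m jog '[{"rotation":[0,0,0],"xyz":[0,0,0],"gripper":0.5},{"rotation":[0,0,0],"xyz":[0,0,0],"gripper":0.5},{"rotation":[0,0,0],"xyz":[0,0,0],"gripper":0.5},{"rotation":[0,0,0],"xyz":[0,0,0],"gripper":0.5},{"rotation":[0,0,0],"xyz":[0,0,0],"gripper":0.5}]'
python3 st.py
python3 - <<'E'
from h import *
im={c:ctrl.grab_frame(c) for c in("scene","top")}
w=np.zeros((480,800,3),np.uint8)
w[:,:400]=cv2.resize(im["scene"][130:226,180:260],(400,480),interpolation=cv2.INTER_CUBIC)
w[:,400:]=cv2.resize(im["top"][150:222,310:370],(400,480),interpolation=cv2.INTER_CUBIC)
cv2.imwrite("pics/crop9.png",np.clip(w*1.7,0,255).astype(np.uint8))
E
```

```text
clock: 16.85
tcp_pos: [0.5582, -0.2897, 0.171]
tcp_rot: [0.236, 0.972, -0.0, 0.001]
force: [0.8, 0.2, -1.4]
grip_width: 0.66
clock: 17.27
tcp_pos: [0.5575, -0.2893, 0.1691]
tcp_rot: [0.236, 0.972, 0.0, -0.0]
force: [-0.2, -0.5, -1.5]
grip_width: 0.66
17.2667 [ 0.5575 -0.2893  0.1691] yawY 62.67 tilt 0.03 F [-0.2247 -0.5318 -1.4681] M [0.0111 0.0009 0.0233] w 61.4 q [ 0.3782  0.5387  0.0151  1.8768 -0.0117  0.7267  1.4937]
```

View pics/crop9.png

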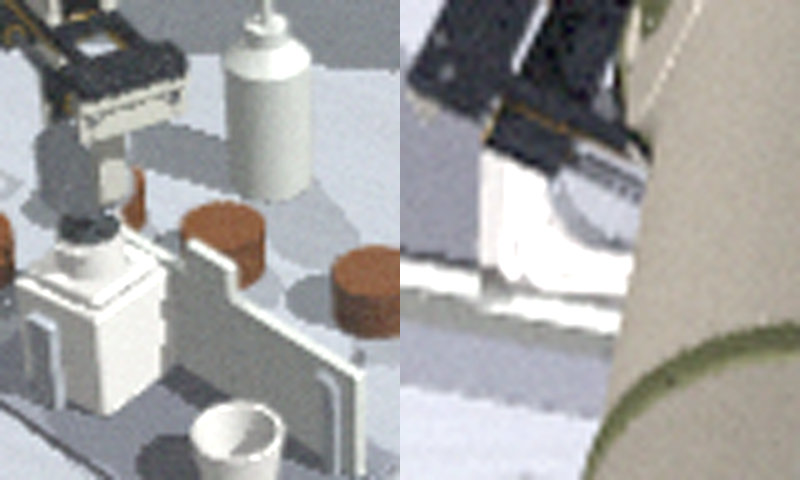

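The cap hangs level above the open mouth (mouth at crop (90,228), rim just above it). The jar is upright and the divider is seated. It has been lifted 43 mm, which puts the rim about 22 mm above the mouth. Handing in.

```bash
python3 -c "
from cell import ctrl
ctrl.hand_in()"; python3 st.py
```

```text
the job is handed in; nothing more can be done
the job is handed in; nothing more can be done
```

The job is done and handed in at about 17.4 s of the 61 s allowed; the hand-in gives no verdict.

- **Divider:** I took it from the drainer by its tab, lowered it into the rack slot until it met the base (about 5 N) and let go. In the pictures it stands between the uprights, both just after release and at the end. The `landmark_of` network saw it in only one camera then, so I have no triangulated pose for it.
- **Cap:** I gripped it at 50 N and turned it 74.5° (1.3 rad) counter-clockwise, with the torque showing about 0.35 N m. The thread cannot be read; with the play and the jar's turn it should be about 1.07 to 1.3 rad. I then made a short test lift, which showed only about the cap's own weight, so it was free.
- **Last checks:**
  - The cap was still gripped, at 61.4 mm opening, with the tool tilted 0.03°.
  - It had been lifted 43 mm, so its rim should be about 22 mm above the mouth.
  - The picture shows the cap over the open mouth and the jar upright, apparently turned only a few degrees.
  - The bystanders visible in the last crops stood in place; I did not recheck every one.
- **Disagreement:** the separate estimates of the slot position differed by up to 10 mm along x. I fitted the upright positions in both pictures to settle it, and the divider went in without jamming.

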